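Restock the condiment caddy on the café counter

TASK

Gather the condiments into the wooden caddy: sugar pourer (the jar with the spout) in the wide round cup, pepper mill in the square holder, salt shaker in the small round cup and the rectangular tin in the oblong holder. Set each down gently without dropping it, so that it stands upright with its foot right down on the holder's floor. Leave the flat-lidded jam jar and the coffee tamper standing where they are.

Things in the scene. Friction and masses are not known exactly. Their poses are not given: they have to be found in the camera images.
- pourer: Sugar pourer: upright clear glass jar with white sugar, 58 mm across, straight-sided up to 87 mm (steel top from 75 mm), then domed with a short slanting spout; 112 mm tall in all, about 0.3 kg. Origin: centre of the underside; z up. It stands upright on the counter.
- mill: Pepper mill of turned dark wood, 117 mm tall with a small steel knob on top: foot 54 mm across, straight waist 36 mm across from 34 to 82 mm above the underside, head 44 mm across. About 0.2 kg. Origin: centre of the underside; z up. Stands upright.
- shaker: Salt shaker: small clear glass with white salt, 40 mm across, straight-sided up to 68 mm, steel domed cap with holes from 60 mm up, 79 mm tall, about 0.13 kg. Origin: centre of the underside; z up. Stands upright.
- tin: Plain metal tin with a lid, rectangular, 40 mm along its own x, 60 mm along its own y, 70 mm tall, straight-sided (the lid starts at 56 mm), about 0.16 kg. Origin: centre of the underside; z up. Stands upright.
- jar: Jam jar (does not belong in the caddy): same glass and width as the sugar pourer, white inside, but with a flat steel screw lid 62 mm across and no spout; 89 mm tall. Origin: centre of the underside; z up.
- tamper: Coffee tamper (does not belong in the caddy): dark turned-wood handle like the mill's, on a flat steel disc 58 mm across and 22 mm thick; 84 mm tall. Origin: centre of the underside; z up.
- wide_cup: Wide round steel cup, 78 mm inside, 84 outside, for the sugar pourer. Fixed in the caddy: a wooden tray 115 x 416 mm, rim 28 mm above the counter, which does not move; the 4 holders stand in a row along it, 98 mm apart, in any order. Inner floor 3 mm, rim 20 mm above its origin: centre of its underside, 8 mm above the counter. y along the caddy, x across, z up.
- square_bay: Square steel holder, 74 x 74 mm inside, walls 3 mm, for the pepper mill. Fixed in the caddy: a wooden tray 115 x 416 mm, rim 28 mm above the counter, which does not move; the 4 holders stand in a row along it, 98 mm apart, in any order. Inner floor 3 mm, rim 20 mm above its origin: centre of its underside, 8 mm above the counter. y along the caddy, x across, z up.
- small_cup: Small round steel cup, 60 mm inside, 66 outside, for the salt shaker. Fixed in the caddy: a wooden tray 115 x 416 mm, rim 28 mm above the counter, which does not move; the 4 holders stand in a row along it, 98 mm apart, in any order. Inner floor 3 mm, rim 20 mm above its origin: centre of its underside, 8 mm above the counter. y along the caddy, x across, z up.
- oblong_bay: Oblong steel holder, inside 60 mm (x) by 80 mm (y), walls 3 mm, for the tin, long sides matching. Fixed in the caddy: a wooden tray 115 x 416 mm, rim 28 mm above the counter, which does not move; the 4 holders stand in a row along it, 98 mm apart, in any order. Inner floor 3 mm, rim 20 mm above its origin: centre of its underside, 8 mm above the counter. y along the caddy, x across, z up.
There are look-alikes about, which are no part of the job. Leave any blue or yellow look-alike of the shaker alone.

How it is judged:
At the end, for the whole second after the job is handed in: Each of the four stands in its own holder: within 16 mm of its centre (anywhere inside the walls), foot on its floor (within 6 mm), upright within 0.1 rad, at rest (under 0.03 m/s); jar and tamper within 25 mm of where they stood, upright within 0.15 rad (horizontal distance between pourer and wide_cup below 0.016 m and z of pourer in the frame of wide_cup below 0.009 m and angle between each of pourer, mill, shaker, tin's own z axis and vertical below 0.1 rad and linear speed of each of pourer, mill, shaker, tin below 0.03 m/s and horizontal distance between mill and square_bay below 0.016 m and z of mill in the frame of square_bay below 0.009 m and horizontal distance between shaker and small_cup below 0.016 m and z of shaker in the frame of small_cup below 0.009 m and horizontal distance between tin and oblong_bay below 0.016 m and z of tin in the frame of oblong_bay below 0.009 m and distance of each of jar, tamper from where it was at the start of the episode below 0.025 m and angle between each of jar, tamper's own z axis and vertical below 0.15 rad); the robot touches nothing.
It fails at once if the jar or the tamper is shifted by more than 25 mm or knocked over (distance of any of jar, tamper from where it was at the start of the episode above 0.025 m or angle between any of jar, tamper's own z axis and vertical above 0.3 rad).
It fails at once if the pourer is dropped or thrown (faster than 0.7 m/s, a fall of about 25 mm, with the fingers off it) (contact force between the fingers and pourer below 0.05 N and linear speed of pourer above 0.7 m/s).
It fails at once if the mill is dropped or thrown (faster than 0.7 m/s, a fall of about 25 mm, with the fingers off it) (contact force between the fingers and mill below 0.05 N and linear speed of mill above 0.7 m/s).
It fails at once if the shaker is dropped or thrown (faster than 0.7 m/s, a fall of about 25 mm, with the fingers off it) (contact force between the fingers and shaker below 0.05 N and linear speed of shaker above 0.7 m/s).
It fails at once if the tin is dropped or thrown (faster than 0.7 m/s, a fall of about 25 mm, with the fingers off it) (contact force between the fingers and tin below 0.05 N and linear speed of tin above 0.7 m/s).
It also fails if it takes over 120 s, if anything falls off the work surface, if the arm or the gripper's body presses on something with over 40 N, if the wrist force passes 120 N, or if a joint passes its speed limit or range.

ROBOT

A 7-joint arm with a two-finger parallel gripper is mounted at the origin on the work surface. World frame = base frame: x ahead of the robot, y to its left, z up, the work surface at z = 0. Lengths are in m, angles in rad, forces in N, time in s.
With the tool pointing down it reaches from about 0.4 to 0.85 m from the base axis. Payload 10.4 kg.
Tool frame: the origin (TCP) lies on the mounting face of the last link; the fingertips stand 173 mm ahead of it and the grasp point (between the pads) lies 155 mm ahead of it (ctrl.grasp_offset is the distance from the TCP to the grasp point, in m); z points along the fingers, y is the line along which they close (so a half turn about z gives the same grasp; the last joint's range is limited). The gripper opens to 85 mm and grips with 20 to 120 N. Pads are 22 mm wide; open, the fingers measure 114 mm over their backs; the gripper's body (76 mm by 85 mm) begins 54 mm behind the grasp point. The pads swing forward as they close: fully open they stand 13 mm farther back than shut.
Start: joints at [1.181, 0.332, -0.065, 1.46, 0.022, 1.35, -0.088], TCP at [0.224, -0.583, 0.405] pointing down, gripper open.
Joint ranges: [-2.6, 2.6], [-0.5, 2.12], [-1.47, 1.34], [0.16, 2.42], [-1.27, 4.41], [0.06, 2.06], [-2.6, 2.6]. Speed limits (rad/s): [2.22, 2.22, 2.79, 2.79, 3.14, 3.14, 3.14].

INTERFACE

Orientations are given as a unit quaternion [w, x, y, z].
In Python, from bench import ctrl, vision gives the robot as it stands.
- The arm moves only by the tool step_arm, never from a script. Its argument "series" is a list of rows, each a list of 7 numbers: the shift along the tool's x, y, z in m, then the turn, a rotation vector about the tool's x, y, z in rad, then the opening, from 0 (shut) to 1 (fully open). A call has 1 to 8 rows; each row shifts and turns the commanded pose from where the row before left it, along the tool's axes as they then stand; what a row does not reach is not made up. A row lasts 1/12 s, in which the tool goes at most 41.7 mm and 7.16 degrees, less where a joint would pass 70% of its speed; a pose out of reach is approached as far as the arm can. A call is refused whole if a number of a shift passes 0.0417 or a number of a turn 0.125, either way. A call with a gripper value outside its range is refused whole. The fingers move at their own pace and stop on an object; "grip_force" is the grip in N (left out, the last holds). Time passes only in rows, so rows that do not move let the fingers close. It gives the time, the measured TCP pose, the force, the opening and the grip force at its end, in the units of the state.
- ctrl.get_obs(): the state, without advancing time (a new reading comes with each control period).
- vision.get_image(name): name is "scene" or "top"; returns a dict with "frame" (400x640x3 uint8, red, green, blue), "range_z" (400x640 float32, m along the optical axis (not along the pixel's ray), 0 where there is no reading), "K" (3x3 intrinsics, pixels), "R" (3x3) and "t" (3): a world point X has camera coordinates R X + t. Camera axes: x right, y down, z forward; pixel columns grow to the right and rows downward; lengths in m; the calibration is good to about 2 mm. A picture is of the moment at which its call begins.
- ctrl.hand_in(): hands the job in; it is judged then, once.
Trained networks look in a picture, given as the dict that the camera call returned (one of the last four; its "shot" number tells which), for a name from the list of things; names that differ only in an ending like _2 or _b are one class to them, and where a whole thing is asked for, a point or a joint stands for the part that bears it (a point fixed in the world has none). Each returns a list of dicts, best first, with "conf" (0 to 1); they miss things now and then, are a little off and sometimes report something else, mostly with a low value. They report only what shows in the picture. A call takes as long as a camera call. They do not tell look-alikes from the thing itself.
- vision.regions_of(picture, query): "pixels" (400x640 bool, what is visible of it) and "position" ([column, row] in pixels, amid what is visible of it).
The state is a dict: "time": time; "joints": joint angles; "dq": joint speeds; "effort": joint torques, N m; "eef_pos": TCP position; "tool_rot": TCP orientation; "contact_force": force on the tool from outside, world axes, zero at the start; "wrist_torque": the same for the moment, N m; "opening": finger opening in m; "finger_force": force on a finger pad.
Only numpy, scipy, OpenCV 4.12 (cv2) and the standard library are available. Lean on these libraries where they do the work, as an engineer would, in place of code of your own. Each camera call takes 0.05 s, during which the arm holds its last target. There are 200 camera calls.

## Working session

There is one attempt and no reset: what is moved stays moved. The work goes in short steps, Python scripts to look and compute and a tool call to move; the robot and the scene stay as the last step left them, time stands still between calls to the robot, and variables do not carry over. Pictures are saved under pics/ and viewed, at most 14 in all, crops included, and the job is handed in when it is done.

Besides the shell and the picture viewer there is one more tool, called after "Request:" by a JSON object that holds its "api" and its "payload", one argument or row to a line. step_arm: Moves the arm, as the interface text tells. Its arguments: {"type":"object","properties":{"series":{"type":"array"},"grip_force":{"type":"number"}},"required":["series"]}

```bash
ls; mkdir -p pics
cat > h.py <<'E'
import numpy as np, cv2
from bench import ctrl, vision
def cloud(p):
    z=p["range_z"]; v,u=np.mgrid[:400,:640]; K=p["K"]
    c=np.stack([(u-K[0,2])/K[0,0]*z,(v-K[1,2])/K[1,1]*z,z],-1)
    w=(c-p["t"])@p["R"]   # R^T (c-t)
    w[z<=0]=np.nan
    return w
def save(p,name,crop=None,s=1):
    f=p["frame"][:,:,::-1]
    if crop: a,b,c,d=crop; f=f[b:d,a:c]
    cv2.imwrite("pics/"+name,cv2.resize(f,None,fx=s,fy=s,interpolation=cv2.INTER_CUBIC))
E
python3 - <<'E'
from h import *
for cam in ["top","scene"]:
    p=vision.get_image(cam); save(p,cam+"0.png",None,1.25); W=cloud(p)
    print(cam, (-p["R"].T@p["t"]).round(3))
    for n in "pourer mill shaker tin jar tamper wide_cup square_bay small_cup oblong_bay".split():
        for r in vision.regions_of(p,n):
            q=W[r["pixels"]]; q=q[~np.isnan(q[:,0])]
            if len(q)==0: continue
            zt=np.percentile(q[:,2],97); t=q[q[:,2]>zt-.012]
            print(n,round(r["conf"],2),np.round(r["position"]),len(q),"top z",zt.round(3),"topmid",((t.min(0)+t.max(0))/2)[:2].round(3),"ext",np.ptp(q,axis=0).round(3))
print(ctrl.get_obs())
E
```

```text
pics
top [ 0.498 -0.052  1.128]
pourer 0.61 [208. 248.] 624 top z 0.107 topmid [0.429 0.263] ext [0.066 0.089 0.117]
pourer 0.4 [333. 246.] 324 top z 0.072 topmid [ 0.441 -0.066] ext [0.051 0.06  0.026]
mill 0.69 [286. 248.] 333 top z 0.115 topmid [0.436 0.058] ext [0.053 0.047 0.121]
shaker 0.51 [477. 216.] 319 top z 0.08 topmid [ 0.512 -0.458] ext [0.044 0.051 0.085]
shaker 0.5 [442. 211.] 266 top z 0.08 topmid [ 0.518 -0.361] ext [0.036 0.038 0.078]
shaker 0.5 [463. 188.] 285 top z 0.08 topmid [ 0.583 -0.42 ] ext [0.038 0.038 0.081]
tin 0.9 [332. 246.] 368 top z 0.073 topmid [ 0.441 -0.067] ext [0.056 0.062 0.08 ]
jar 0.98 [166. 212.] 669 top z 0.091 topmid [0.527 0.366] ext [0.065 0.102 0.099]
tamper 0.65 [393. 242.] 364 top z 0.085 topmid [ 0.443 -0.233] ext [0.058 0.054 0.093]
wide_cup 0.69 [373. 181.] 788 top z 0.028 topmid [ 0.607 -0.179] ext [0.087 0.089 0.032]
square_bay 0.9 [302. 176.] 884 top z 0.028 topmid [0.617 0.016] ext [0.086 0.082 0.029]
small_cup 0.61 [265. 176.] 496 top z 0.028 topmid [0.621 0.114] ext [0.07  0.066 0.029]
oblong_bay 0.71 [333. 179.] 832 top z 0.0
[... 1564 characters left out ...]
'joints': array([ 1.18140761,  0.3321803 , -0.06470799,  1.46011814,  0.02161696,
        1.34993233, -0.08851823]), 'dq': array([-0.00026461, -0.00185307,  0.0018549 , -0.00078401, -0.00124017,
       -0.00072513, -0.00073107]), 'effort': array([-1.14491930e-03, -6.25228000e+01,  4.84765694e-02, -3.91825891e+01,
        1.65419461e-02,  1.73610410e-03, -2.40167843e-06]), 'eef_pos': array([ 0.22414918, -0.58341491,  0.40474119]), 'tool_rot': array([2.79977191e-05, 9.83230639e-01, 1.82366413e-01, 5.93021405e-06]), 'contact_force': array([-0.16019738, -0.538553  ,  1.19043199]), 'wrist_torque': array([-0.02608552,  0.00398401, -0.00076496]), 'finger_force': 0.0, 'opening': 0.08508137848195542}
```

View pics/top0.png

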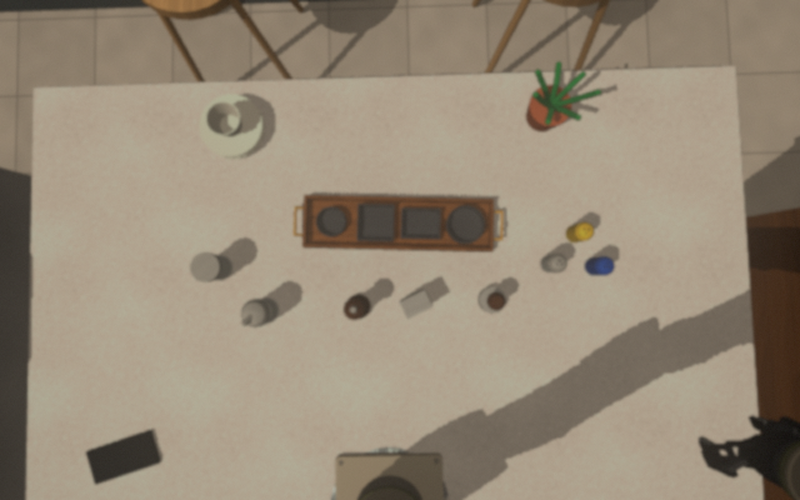

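View pics/scene0.png

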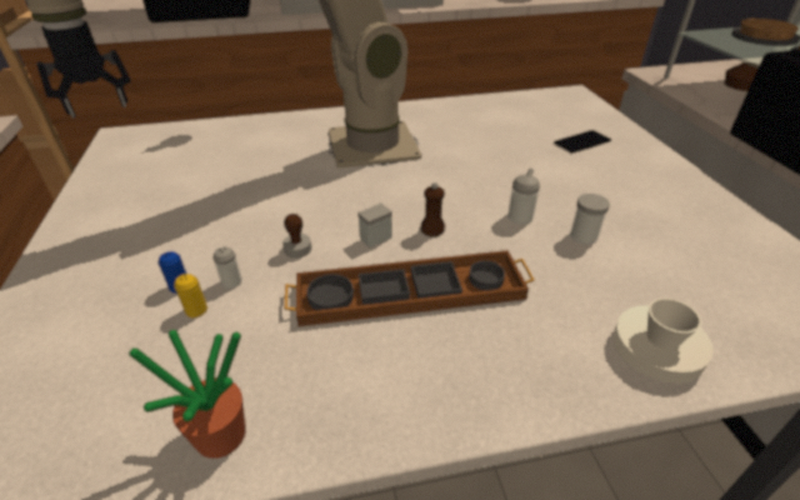

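The images show the caddy row with its holders at (top pixels, native) small cup (265,176), square (302,176), oblong (333,179) and wide cup (373,181).

Candidates that could be confused:
- **Pourer:** spouted jar at (206,250), against the flat-lidded jam jar at (166,212). The spouted one is the pourer.
- **Mill:** (286,245), against the tamper on its disc at (395,239).
- **Shaker:** clear/white at (444,211), against yellow (463,186) and blue (480,212).
- **Tin:** (332,243).

I'll refine the measurements and check these choices in a crop.

```bash
cat > m.py <<'E'
from h import *
from scipy.optimize import least_squares
def clouds():
    return {c:vision.get_image(c) for c in ["top","scene"]}
def circ(pts,r,c0):
    f=lambda c:np.hypot(pts[:,0]-c[0],pts[:,1]-c[1])-r
    s=least_squares(f,c0,loss="soft_l1",f_scale=.002); return s.x, np.median(abs(s.fun))
def near(W,c,R,z0,z1):
    q=W.reshape(-1,3); q=q[~np.isnan(q[:,0])]
    return q[(np.hypot(q[:,0]-c[0],q[:,1]-c[1])<R)&(q[:,2]>z0)&(q[:,2]<z1)]
E
python3 - <<'E'
from m import *
P=clouds(); W={k:cloud(p) for k,p in P.items()}
for n,c,r,z0,z1 in [("pourer",(.43,.263),.029,.02,.072),("mill",(.44,.058),.018,.038,.08),("shaker",(.52,-.361),.02,.01,.058),("jar",(.53,.366),.029,.02,.07),("tamper",(.445,-.233),.029,.004,.02)]:
    for k in W:
        q=near(W[k],c,.05,z0,z1)
        if len(q)>20: print(n,k,len(q),*[np.round(x,4) for x in circ(q,r,c)])
for k in W:
    q=near(W[k],(.443,-.066),.06,.064,.08)
    print("tin",k,[np.round(x,4) for x in cv2.minAreaRect((q[:,:2]*1000).astype(np.float32))])
    # caddy rim
    q=near(W[k],(.615,-.03),.26,.022,.034); q=q[abs(q[:,0]-.615)<.08]
    print("caddy",k,cv2.minAreaRect((q[:,:2]*1000).astype(np.float32)))
    print("table z",np.nanmedian(near(W[k],(.4,-.4),.05,-.02,.02)[:,2]))
    for n,c in [("wide",(.608,-.179)),("obl",(.615,-.082)),("sq",(.618,.016)),("small",(.622,.114))]:
        q=near(W[k],c,.027,-.01,.05); print(n,k,"floor z",np.median(q[:,2]).round(4))
f=P["top"]["frame"][:,:,::-1]; g=P["scene"]["frame"][:,:,::-1]
cv2.imwrite("pics/crop.png",np.hstack([cv2.resize(x,(390,390),interpolation=cv2.INTER_CUBIC) for x in (g[180:270,100:190],g[120:210,400:490])]))
E
```

```text
pourer top 109 [0.4302 0.264 ] 0.0003
pourer scene 356 [0.4317 0.2649] 0.0009
mill scene 182 [0.4363 0.0598] 0.0008
shaker top 74 [ 0.5186 -0.3631] 0.0003
shaker scene 291 [ 0.5192 -0.3619] 0.0008
jar top 125 [0.5272 0.367 ] 0.0004
jar scene 385 [0.5291 0.3676] 0.0008
tamper top 83 [ 0.4434 -0.238 ] 0.0042
tamper scene 156 [ 0.4433 -0.2317] 0.001
tin top [array([439.7485, -67.0255]), array([39.4279, 59.2716]), np.float64(25.0102)]
caddy top ((615.0615234375, -32.22874450683594), (455.924560546875, 115.5714111328125), 87.33441162109375)
table z -0.000916996874565891
wide top floor z 0.01
obl top floor z 0.0098
sq top floor z 0.0098
small top floor z 0.0099
tin scene [array([442.412 , -66.6092]), array([43.6325, 60.4707]), np.float64(23.9155)]
caddy scene ((616.5375366210938, -32.095184326171875), (455.4195861816406, 121.28023529052734), 87.2642822265625)
table z -0.0013577030028605152
wide scene floor z 0.0099
obl scene floor z 0.01
sq scene floor z 0.0099
small scene floor z 0.01
```

View pics/crop.png

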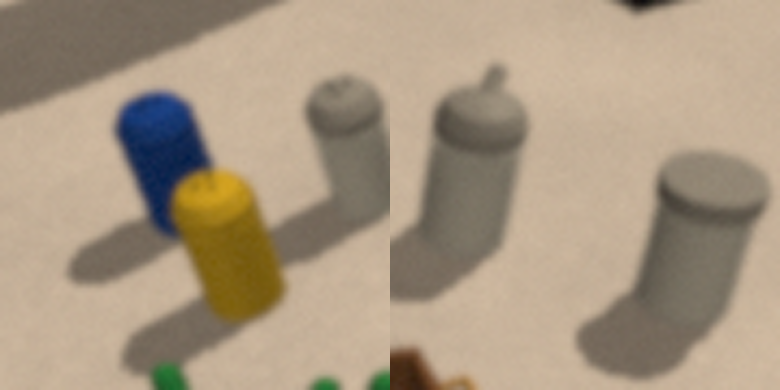

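The choices hold: the clear shaker is apart from the blue and yellow ones, and the spouted jar is on the left with the flat-lidded one on the right. Shaker goes first. I'll turn the tool so that tool x = world y and tool y = world x.

Request:
{"api": "step_arm", "payload": {
  "series": [
    [0,0,0,0,0,-0.1204,1],
    [0,0,0,0,0,-0.1204,1],
    [0,0,0,0,0,-0.1204,1],
    [0,0,0,0,0,-0.1204,1],
    [0,0,0,0,0,-0.1204,1],
    [0,0,0,0,0,-0.1204,1],
    [0,0,0,0,0,-0.1204,1],
    [0,0,0,0,0,-0.1204,1]
  ],
  "grip_force": 40
}}

```text
time: 1.87
eef_pos: [0.2241, -0.5834, 0.4048]
tool_rot: [0.0, 0.785, 0.619, -0.0]
contact_force: [-0.3, -0.1, 0.1]
opening: 0.0856
finger_force: 0.0
```

Request:
{"api": "step_arm", "payload": {
  "series": [
    [0,0,0,0,0,-0.1204,1],
    [0,0,0,0,0,-0.1204,1],
    [0.0221,0.0295,0.0105,0,0,0,1],
    [0.0221,0.0295,0.0105,0,0,0,1],
    [0.0221,0.0295,0.0105,0,0,0,1],
    [0.0221,0.0295,0.0105,0,0,0,1],
    [0.0221,0.0295,0.0105,0,0,0,1],
    [0.0221,0.0295,0.0105,0,0,0,1]
  ]
}}

```text
time: 2.53
eef_pos: [0.4023, -0.4496, 0.3415]
tool_rot: [0.0, 0.707, 0.707, -0.0]
contact_force: [0.4, -0.1, -0.0]
opening: 0.0852
finger_force: 0.0
```

Request:
{"api": "step_arm", "payload": {
  "series": [
    [0.0221,0.0295,0.0105,0,0,0,1],
    [0.0221,0.0295,0.0105,0,0,0,1],
    [0.0221,0.0295,0.0105,0,0,0,1],
    [0.0221,0.0295,0.0105,0,0,0,1],
    [0,0,0,0,0,0,1],
    [0,0,0,0,0,0,1]
  ]
}}

```text
time: 3.03
eef_pos: [0.521, -0.3598, 0.2988]
tool_rot: [-0.001, 0.705, 0.709, 0.001]
contact_force: [-1.0, -0.3, -1.0]
opening: 0.0857
finger_force: 0.0
```

Request:
{"api": "step_arm", "payload": {
  "series": [
    [-0.002,-0.002,0.03,0,0,0,1],
    [0,0,0.03,0,0,0,1],
    [0,0,0.025,0,0,0,1],
    [0,0,0.014,0,0,0,1],
    [0,0,0,0,0,0,1]
  ]
}}

```text
time: 3.45
eef_pos: [0.5154, -0.3648, 0.1977]
tool_rot: [-0.002, 0.708, 0.707, -0.001]
contact_force: [-0.2, 1.1, -0.6]
opening: 0.0853
finger_force: 0.0
```

Request:
{"api": "step_arm", "payload": {
  "series": [
    [0,0,0,0,0,0,0],
    [0,0,0,0,0,0,0],
    [0,0,0,0,0,0,0],
    [0,0,0,0,0,0,0],
    [0,0,0,0,0,0,0],
    [0,0,0,0,0,0,0]
  ]
}}

```text
time: 3.95
eef_pos: [0.5177, -0.3648, 0.2026]
tool_rot: [0.001, 0.707, 0.707, 0.0]
contact_force: [1.0, 0.3, 5.3]
opening: 0.0392
finger_force: 39.5
```

Shaker gripped (39 mm). Lift it and carry it to the small cup.

Request:
{"api": "step_arm", "payload": {
  "series": [
    [0,0,-0.02,0,0,0,0],
    [0,0,-0.03,0,0,0,0],
    [0.02,0.005,-0.02,0,0,0,0],
    [0.036,0.008,0,0,0,0,0],
    [0.036,0.008,0,0,0,0,0],
    [0.036,0.008,0,0,0,0,0],
    [0.036,0.008,0,0,0,0,0],
    [0.036,0.008,0,0,0,0,0]
  ]
}}

```text
time: 4.62
eef_pos: [0.5623, -0.1627, 0.2716]
tool_rot: [0.001, 0.707, 0.707, 0.0]
contact_force: [2.2, -0.1, -1.9]
opening: 0.0392
finger_force: 40.7
```

Request:
{"api": "step_arm", "payload": {
  "series": [
    [0.036,0.008,0,0,0,0,0],
    [0.036,0.008,0,0,0,0,0],
    [0.036,0.008,0,0,0,0,0],
    [0.036,0.008,0,0,0,0,0],
    [0.036,0.008,0,0,0,0,0],
    [0.036,0.008,0,0,0,0,0],
    [0.036,0.008,0,0,0,0,0],
    [0.025,0.005,0,0,0,0,0]
  ]
}}

```text
time: 5.28
eef_pos: [0.6231, 0.1166, 0.2716]
tool_rot: [-0.0, 0.706, 0.708, 0.001]
contact_force: [0.0, 0.1, -0.7]
opening: 0.0389
finger_force: 40.7
```

Request:
{"api": "step_arm", "payload": {
  "series": [
    [0,0,0,0,0,0,0],
    [0,0,0,0,0,0,0],
    [0,0,0,0,0,0,0]
  ]
}}

```text
time: 5.53
eef_pos: [0.6232, 0.1118, 0.2709]
tool_rot: [0.0, 0.707, 0.707, -0.0]
contact_force: [-0.2, -0.7, -0.6]
opening: 0.0392
finger_force: 40.7
```

```bash
cat > look.py <<'E'
from m import *
import sys
def poses(c,r,z0,z1):
    o=[]
    for k in ["top","scene"]:
        q=near(cloud(vision.get_image(k)),c,.045,z0,z1)
        if len(q)>20: o.append((k,len(q),*[np.round(x,4) for x in circ(q,r,c)],"zmin/max",np.percentile(q[:,2],[1,99]).round(3)))
    return o
E
python3 - <<'E'
from look import *
P=[ctrl.get_obs()["eef_pos"]]
for k in range(3): vision.get_image("top"); P.append(ctrl.get_obs()["eef_pos"])
print(np.round(P,4), ctrl.get_obs()["joints"].round(2))
print(poses((.6227,.1147),.02,.075,.12))
print(poses((.6227,.1147),.02,.06,.2))
E
```

```text
[[0.6232 0.1118 0.2709]
 [0.6233 0.1111 0.2709]
 [0.6233 0.1108 0.2709]
 [0.6233 0.1109 0.2709]] [ 0.16  0.51 -0.54  1.57  0.28  1.14 -0.44]
[('scene', 262, array([0.626 , 0.1142]), np.float64(0.0016), 'zmin/max', array([0.076, 0.119]))]
[('scene', 822, array([0.6282, 0.1129]), np.float64(0.0043), 'zmin/max', array([0.07 , 0.199]))]
```

Request:
{"api": "step_arm", "payload": {
  "series": [
    [0,0,0.015,0,0,0,0],
    [0,0,0.015,0,0,0,0],
    [0,0,0.015,0,0,0,0],
    [0,0,0.006,0,0,0,0],
    [0,0,0.004,0,0,0,0],
    [0,0,0.003,0,0,0,0],
    [0,0,0,0,0,0,0],
    [0,0,0,0,0,0,0]
  ]
}}

```text
time: 6.55
eef_pos: [0.6235, 0.1127, 0.2137]
tool_rot: [0.0, 0.707, 0.707, 0.001]
contact_force: [-0.6, -0.5, 1.6]
opening: 0.0392
finger_force: 40.9
```

Request:
{"api": "step_arm", "payload": {
  "series": [
    [0,0,0.0015,0,0,0,0],
    [0,0,0,0,0,0,0],
    [0,0,0,0,0,0,0]
  ]
}}

```text
time: 6.8
eef_pos: [0.6236, 0.1128, 0.2135]
tool_rot: [0.001, 0.707, 0.707, 0.001]
contact_force: [-5.1, -1.8, 14.3]
opening: 0.0391
finger_force: 41.8
```

Request:
{"api": "step_arm", "payload": {
  "series": [
    [0,0,0,0,0,0,0.8],
    [0,0,0,0,0,0,0.8],
    [0,0,0,0,0,0,0.8],
    [0,0,-0.01,0,0,0,0.8],
    [0,0,-0.03,0,0,0,1],
    [0,0,-0.03,0,0,0,1],
    [0,0,-0.03,0,0,0,1],
    [0,0,0,0,0,0,1]
  ]
}}

```text
time: 7.47
eef_pos: [0.6245, 0.1134, 0.3186]
tool_rot: [0.003, 0.707, 0.707, 0.004]
contact_force: [0.7, -0.1, 0.3]
opening: 0.0852
finger_force: 0.0
```

Request:
{"api": "step_arm", "payload": {
  "series": [
    [-0.0107,-0.0375,0,0,0,0,1],
    [-0.0107,-0.0375,0,0,0,0,1],
    [-0.0107,-0.0375,0,0,0,0,1],
    [-0.0107,-0.0375,0,0,0,0,1],
    [-0.0107,-0.0375,0,0,0,0,1],
    [0,0,0,0,0,0,1],
    [0,0,0,0,0,0,1],
    [0,0,0,0,0,0,1]
  ]
}}

```text
time: 8.13
eef_pos: [0.4362, 0.0592, 0.3122]
tool_rot: [0.001, 0.707, 0.707, 0.001]
contact_force: [0.2, 0.8, 0.2]
opening: 0.0854
finger_force: 0.0
```

Run:
```python
from look import *
print("shaker",poses((.6227,.1147),.02,.032,.068))
p=vision.get_image("scene"); print("shaker top z",np.percentile(near(cloud(p),(.6227,.1147),.03,.05,.15)[:,2],99))
print(ctrl.get_obs()["eef_pos"].round(4)); save(p,"a.png",(100,60,580,300),1.6)
```

```text
shaker [('top', 32, array([0.6237, 0.1151]), np.float64(0.0002), 'zmin/max', array([0.034, 0.068])), ('scene', 216, array([0.625 , 0.1159]), np.float64(0.0006), 'zmin/max', array([0.032, 0.068]))]
shaker top z 0.09015088981505016
[0.4367 0.0595 0.3115]
```

View pics/a.png

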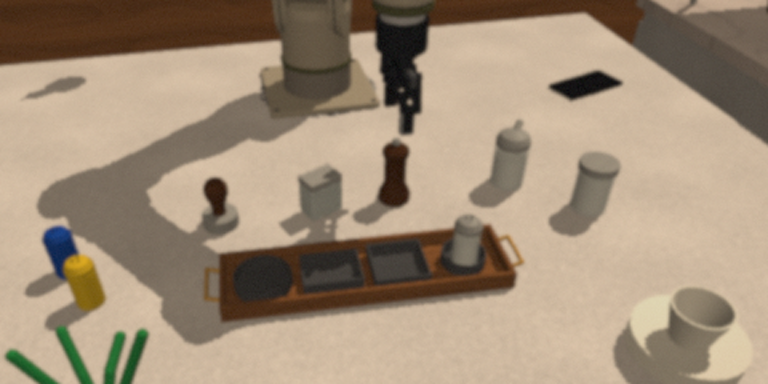

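The shaker stands upright and centred in the small cup at (466,240), its top at 90 mm as it should be. Next is the mill, directly below the gripper.

Request:
{"api": "step_arm", "payload": {
  "series": [
    [0,0,0.03,0,0,0,1],
    [0,0,0.03,0,0,0,1],
    [0,0,0.02,0,0,0,1],
    [0,0,0.009,0,0,0,1],
    [0,0,0,0,0,0,1],
    [0,0,0,0,0,0,1]
  ]
}}

```text
time: 8.78
eef_pos: [0.4362, 0.0594, 0.2225]
tool_rot: [-0.0, 0.707, 0.707, 0.0]
contact_force: [0.2, -0.4, -0.1]
opening: 0.0854
finger_force: 0.0
```

Request:
{"api": "step_arm", "payload": {
  "series": [
    [0,0,0,0,0,0,0],
    [0,0,0,0,0,0,0],
    [0,0,0,0,0,0,0],
    [0,0,0,0,0,0,0],
    [0,0,0,0,0,0,0],
    [0,0,0,0,0,0,0],
    [0,0,0,0,0,0,0],
    [0,0,0,0,0,0,0]
  ]
}}

```text
time: 9.45
eef_pos: [0.4361, 0.0592, 0.2232]
tool_rot: [0.001, 0.707, 0.707, 0.0]
contact_force: [-2.3, -0.4, 8.3]
opening: 0.0399
finger_force: 33.9
```

Request:
{"api": "step_arm", "payload": {
  "series": [
    [0,0,0,0,0,0,0],
    [0,0,0,0,0,0,0],
    [0,0,0,0,0,0,0]
  ]
}}

```text
time: 9.7
eef_pos: [0.4361, 0.0592, 0.2232]
tool_rot: [0.001, 0.707, 0.707, 0.0]
contact_force: [-2.4, -1.0, 8.2]
opening: 0.04
finger_force: 33.9
```

Run:
```python
from look import *
p=vision.get_image("scene"); save(p,"b.png",(300,100,400,200),6)
print(ctrl.get_obs()["eef_pos"].round(4),ctrl.get_obs()["opening"])
```

```text
[0.4361 0.0591 0.2232] 0.039952176011837315
```

View pics/b.png

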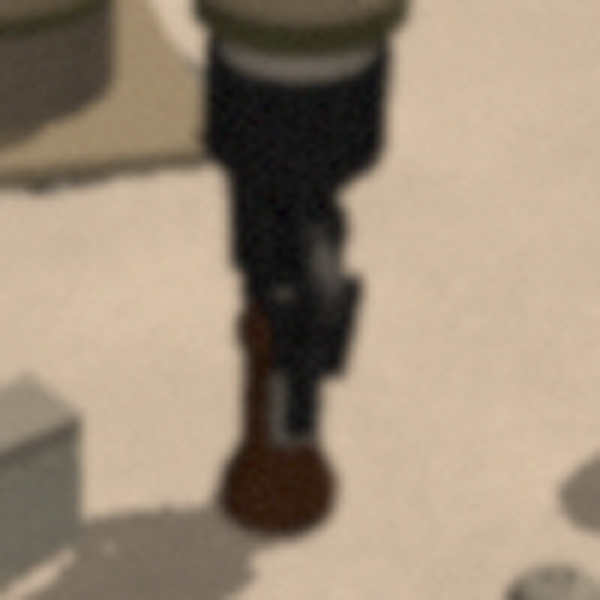

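Run:
```python
from look import *
p=vision.get_image("scene"); W=cloud(p)
for r in range(165,182,1):
    i=[345,347,349,351]
    print(r,*[W[r,c].round(3) for c in i],p["frame"][r,349])
```

```text
165 [0.458 0.049 0.075] [0.466 0.052 0.079] [0.471 0.056 0.082] [0.469 0.062 0.08 ] [22 21 18]
166 [0.457 0.049 0.071] [0.465 0.052 0.076] [0.469 0.057 0.078] [0.468 0.062 0.076] [24 23 20]
167 [0.46  0.049 0.07 ] [0.46  0.054 0.069] [0.468 0.057 0.074] [0.473 0.061 0.076] [24 23 22]
168 [0.46  0.049 0.067] [0.463 0.053 0.068] [0.472 0.056 0.073] [0.472 0.061 0.073] [21 19 17]
169 [0.46  0.049 0.064] [0.467 0.052 0.068] [0.471 0.056 0.07 ] [0.47  0.062 0.069] [21 22 17]
170 [0.461 0.049 0.061] [0.465 0.053 0.063] [0.472 0.056 0.068] [0.468 0.063 0.064] [21 23 20]
171 [0.462 0.049 0.059] [0.463 0.054 0.059] [0.47  0.057 0.063] [0.473 0.061 0.064] [28 27 26]
172 [0.46  0.049 0.054] [0.467 0.053 0.059] [0.468 0.058 0.058] [0.467 0.063 0.057] [45 42 37]
173 [0.455 0.051 0.047] [0.468 0.052 0.056] [0.465 0.059 0.053] [0.463 0.065 0.051] [59 50 46]
174 [0.451 0.052 0.041] [0.454 0.057 0.043] [0.452 0.063 0.041] [0.452 0.068 0.04 ] [57 43 36]
175 [0.452 0.052 0.039] [0.455 0.057 0.041] [0.457 0.061 0.041] [0.454 0.068 0.038] [55 37 28]
176 [0.451 0.052 0.035] [0.455 0.057 0.038] [0.457 0.062 0.038] [0.457 0.067 0.037] [51 30 21]
177 [0.453 0.052 0.033] [0.454 0.057 0.033] [0.453 0.063 0.031] [0.453 0.068 0.031] [52 30 19]
178 [0.455 0.052 0.031] [0.458 0.056 0.033] [0.455 0.062 0.03 ] [0.455 0.068 0.029] [49 29 16]
179 [0.455 0.052 0.028] [0.457 0.057 0.029] [0.456 0.062 0.028] [0.457 0.068 0.027] [50 28 18]
180 [0.454 0.052 0.024] [0.457 0.057 0.026] [0.458 0.062 0.026] [0.459 0.067 0.026] [49 27 14]
181 [0.456 0.052 0.023] [0.461 0.056 0.025] [0.458 0.062 0.022] [0.459 0.067 0.023] [49 28 20]
```

Request:
{"api": "step_arm", "payload": {
  "series": [
    [0,0,0,0,0,0,0.7],
    [0,0,0,0,0,0,0.7],
    [0,0,0.003,0,0,0,0.7],
    [0,0,0,0,0,0,0.7],
    [0,0,0,0,0,0,0],
    [0,0,0,0,0,0,0],
    [0,0,0,0,0,0,0],
    [0,0,0,0,0,0,0]
  ]
}}

```text
time: 10.47
eef_pos: [0.4356, 0.0591, 0.2192]
tool_rot: [0.0, 0.707, 0.707, -0.0]
contact_force: [0.1, -0.2, 0.5]
opening: 0.0389
finger_force: 38.2
```

Request:
{"api": "step_arm", "payload": {
  "series": [
    [0,0,0,0,0,0,0],
    [0,0,0,0,0,0,0]
  ]
}}

```text
time: 10.63
eef_pos: [0.4356, 0.0591, 0.2192]
tool_rot: [0.0, 0.707, 0.707, -0.0]
contact_force: [-0.7, -0.8, 0.7]
opening: 0.0389
finger_force: 38.2
```

Request:
{"api": "step_arm", "payload": {
  "series": [
    [0,0,-0.02,0,0,0,0],
    [0,0,-0.03,0,0,0,0],
    [-0.0085,0.0365,0,0,0,0,0],
    [-0.0085,0.0365,0,0,0,0,0],
    [-0.0085,0.0365,0,0,0,0,0],
    [-0.0085,0.0365,0,0,0,0,0],
    [-0.0085,0.0365,0,0,0,0,0],
    [0,0,0,0,0,0,0]
  ]
}}

```text
time: 11.3
eef_pos: [0.6227, 0.0135, 0.2675]
tool_rot: [0.0, 0.709, 0.706, 0.0]
contact_force: [-2.5, -0.5, -1.9]
opening: 0.0393
finger_force: 39.7
```

Request:
{"api": "step_arm", "payload": {
  "series": [
    [0,0,0,0,0,0,0],
    [0,0,0,0,0,0,0]
  ]
}}

```text
time: 11.47
eef_pos: [0.6176, 0.017, 0.2684]
tool_rot: [-0.001, 0.707, 0.707, -0.0]
contact_force: [-0.0, 0.7, -2.3]
opening: 0.0391
finger_force: 39.7
```

Run:
```python
from look import *
print("foot fit",poses((.6181,.0168),.027,.052,.066))
q=near(cloud(vision.get_image("scene")),(.6181,.0168),.05,.035,.075); print("lowest",np.percentile(q[:,2],[0,1,3]),len(q))
p=vision.get_image("scene"); save(p,"c.png",(260,100,460,250),4)
```

```text
foot fit [('scene', 134, array([0.6173, 0.0175]), np.float64(0.0007), 'zmin/max', array([0.052, 0.066]))]
lowest [0.04791972 0.04983638 0.05098293] 254
```

View pics/c.png

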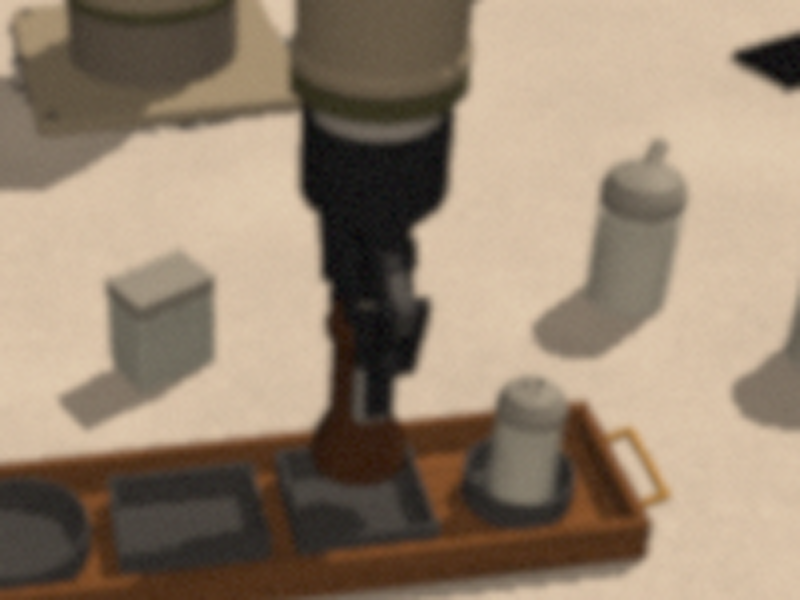

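The mill hangs upright over the square bay, its foot at (360,465) in the crop and centred within about 1 mm.

Request:
{"api": "step_arm", "payload": {
  "series": [
    [0,0,0.015,0,0,0,0],
    [0,0,0.012,0,0,0,0],
    [0,0,0.006,0,0,0,0],
    [0,0,0.003,0,0,0,0],
    [0,0,0.002,0,0,0,0],
    [0,0,0.001,0,0,0,0],
    [0,0,0,0,0,0,0],
    [0,0,0,0,0,0,0]
  ]
}}

```text
time: 12.33
eef_pos: [0.6183, 0.0166, 0.2307]
tool_rot: [0.0, 0.707, 0.707, 0.0]
contact_force: [0.2, 0.5, -1.1]
opening: 0.0387
finger_force: 39.7
```

Request:
{"api": "step_arm", "payload": {
  "series": [
    [0,0,0.0015,0,0,0,0],
    [0,0,0.001,0,0,0,0],
    [0,0,0,0,0,0,0],
    [0,0,0,0,0,0,0]
  ]
}}

```text
time: 12.67
eef_pos: [0.6187, 0.0167, 0.2302]
tool_rot: [0.001, 0.707, 0.707, 0.001]
contact_force: [-7.3, -1.2, 17.8]
opening: 0.0389
finger_force: 38.5
```

Request:
{"api": "step_arm", "payload": {
  "series": [
    [0,0,0,0,0,0,0.8],
    [0,0,0,0,0,0,0.8],
    [0,0,0,0,0,0,0.8],
    [0,0,-0.01,0,0,0,0.8],
    [0,0,-0.03,0,0,0,0.9],
    [0,0,-0.03,0,0,0,1],
    [0,0,-0.02,0,0,0,1],
    [0,0,0,0,0,0,1]
  ]
}}

```text
time: 13.33
eef_pos: [0.6193, 0.0171, 0.3233]
tool_rot: [0.003, 0.707, 0.707, 0.003]
contact_force: [0.7, 1.1, 0.3]
opening: 0.0853
finger_force: 0.0
```

Request:
{"api": "step_arm", "payload": {
  "series": [
    [-0.0168,-0.0356,0,0,0,0,1],
    [-0.0168,-0.0356,0,0,0,0,1],
    [-0.0168,-0.0356,0,0,0,0,1],
    [-0.0168,-0.0356,0,0,0,0,1],
    [-0.0168,-0.0356,0,0,0,0,1],
    [0,0,0,0,0,-0.1078,1],
    [0,0,0,0,0,-0.1078,1],
    [0,0,0,0,0,-0.1078,1]
  ]
}}

```text
time: 14.0
eef_pos: [0.4395, -0.0678, 0.318]
tool_rot: [0.0, 0.582, 0.813, -0.0]
contact_force: [0.7, -0.2, -0.9]
opening: 0.0852
finger_force: 0.0
```

Request:
{"api": "step_arm", "payload": {
  "series": [
    [0,0,0,0,0,-0.1078,1],
    [0,0,0,0,0,0,1],
    [0,0,0,0,0,0,1]
  ]
}}

```text
time: 14.25
eef_pos: [0.44, -0.0674, 0.3177]
tool_rot: [-0.0, 0.541, 0.841, -0.0]
contact_force: [0.5, -0.3, 0.0]
opening: 0.0851
finger_force: 0.0
```

Run:
```python
from look import *
for k in ["scene","top"]:
    W=cloud(vision.get_image(k)); q=near(W,(.6181,.0168),.045,.05,.2); print(k,"mill top",np.percentile(q[:,2],[98,100]))
    q=near(W,(.6181,.0168),.03,.05,.088); print(circ(q,.018,(.6181,.0168)) if len(q)>15 else len(q))
    q=near(W,(.443,-.066),.06,.064,.08); print("tin",k,len(q),cv2.minAreaRect((q[:,:2]*1000).astype(np.float32)))
o=ctrl.get_obs(); print(o["eef_pos"].round(4), np.degrees(2*np.arctan2(o["tool_rot"][2],o["tool_rot"][1])))
```

```text
scene mill top [0.12618556 0.12811434]
(array([0.61926514, 0.01706046]), np.float64(0.0005896295769270143))
tin scene 233 ((442.6851501464844, -66.34613800048828), (41.36112594604492, 60.723575592041016), 26.85833740234375)
top mill top [0.12681271 0.12855078]
6
tin top 0 ((0.0, 0.0), (0.0, 0.0), 0.0)
[ 0.4401 -0.0674  0.3177] 114.51531710236789
```

The mill is seated, its top at 128 mm. Now the tin.

Request:
{"api": "step_arm", "payload": {
  "series": [
    [0,0,0.035,0,0,0,1],
    [0,0,0.035,0,0,0,1],
    [0,0,0.03,0,0,0,1],
    [0,0,0.0175,0,0,0,1],
    [0,0,0,0,0,0,1],
    [0,0,0,0,0,0,1]
  ]
}}

```text
time: 14.85
eef_pos: [0.4401, -0.0673, 0.2]
tool_rot: [-0.001, 0.54, 0.842, -0.0]
contact_force: [-0.2, -0.4, 0.5]
opening: 0.0856
finger_force: 0.0
```

Request:
{"api": "step_arm", "payload": {
  "series": [
    [0,0,0,0,0,0,0],
    [0,0,0,0,0,0,0],
    [0,0,0,0,0,0,0],
    [0,0,0,0,0,0,0],
    [0,0,0,0,0,0,0],
    [0,0,0,0,0,0,0],
    [0,0,0,0,0,0,0]
  ]
}}

```text
time: 15.43
eef_pos: [0.4407, -0.0675, 0.2013]
tool_rot: [0.001, 0.54, 0.842, 0.0]
contact_force: [-0.5, 0.1, 6.0]
opening: 0.0397
finger_force: 39.7
```

Request:
{"api": "step_arm", "payload": {
  "series": [
    [0,0,-0.02,0,0,0,0],
    [0,0,-0.03,0,0,0,0],
    [0,0,-0.01,0,0,0.119,0],
    [0,0,0,0,0,0.119,0],
    [0,0,0,0,0,0.119,0],
    [0,0,0,0,0,0.119,0],
    [0,0,0,0,0,0,0]
  ]
}}

```text
time: 16.02
eef_pos: [0.4401, -0.0674, 0.2605]
tool_rot: [0.0, 0.725, 0.689, 0.0]
contact_force: [-0.7, 0.4, -1.1]
opening: 0.0398
finger_force: 41.4
```

Request:
{"api": "step_arm", "payload": {
  "series": [
    [-0.0012,0.0347,0,0,0,0,0],
    [-0.0012,0.0347,0,0,0,0,0],
    [-0.0012,0.0347,0,0,0,0,0],
    [-0.0012,0.0347,0,0,0,0,0],
    [-0.0012,0.0347,0,0,0,0,0],
    [0,0,0,0,0,0,0],
    [0,0,0,0,0,0,0],
    [0,0,0,0,0,0,0]
  ]
}}

```text
time: 16.68
eef_pos: [0.6128, -0.0811, 0.2597]
tool_rot: [-0.001, 0.722, 0.692, -0.0]
contact_force: [-0.7, -0.5, -1.6]
opening: 0.0395
finger_force: 41.8
```

Run:
```python
from look import *
p=vision.get_image("scene"); W=cloud(p)
q=near(W,(.6135,-.0811),.06,.058,.076); print(len(q),cv2.minAreaRect((q[:,:2]*1000).astype(np.float32)),q.min(0),q.max(0))
q=near(W,(.6135,-.0811),.06,.04,.2); print("low",np.percentile(q[:,2],[0,2]))
o=ctrl.get_obs(); print(o["eef_pos"].round(4), np.degrees(2*np.arctan2(o["tool_rot"][2],o["tool_rot"][1])))
save(p,"d.png",(230,120,430,270),4)
```

```text
164 ((630.2960815429688, -85.37114715576172), (65.05574798583984, 25.68189239501953), 65.18209838867188) [ 0.604988   -0.11045233  0.0581315 ] [ 0.6361991  -0.05115698  0.07599393]
low [0.05557755 0.0615107 ]
[ 0.6125 -0.0811  0.26  ] 87.55711033294227
```

View pics/d.png

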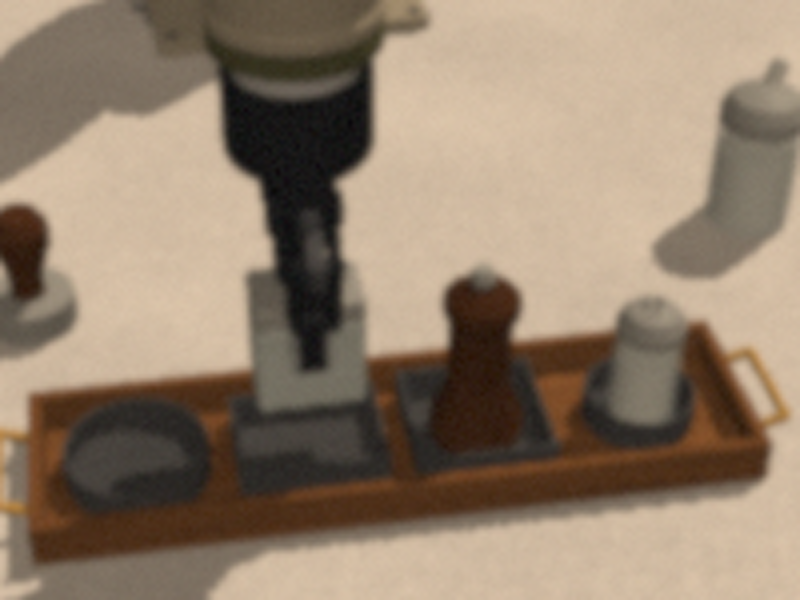

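The tin hangs square over the oblong bay, face edges at (258,410)–(365,405) and its centre at y ≈ -0.081. Lower it.

Request:
{"api": "step_arm", "payload": {
  "series": [
    [0,0.001,0.015,0,0,0,0],
    [0,0,0.015,0,0,0,0],
    [0,0,0.01,0,0,0,0],
    [0,0,0.005,0,0,0,0],
    [0,0,0.0025,0,0,0,0],
    [0,0,0.001,0,0,0,0],
    [0,0,0,0,0,0,0],
    [0,0,0,0,0,0,0]
  ]
}}

```text
time: 17.4
eef_pos: [0.6144, -0.0812, 0.2124]
tool_rot: [0.001, 0.723, 0.691, 0.0]
contact_force: [0.2, -0.5, -0.7]
opening: 0.0397
finger_force: 41.7
```

Request:
{"api": "step_arm", "payload": {
  "series": [
    [0,0,0.001,0,0,0,0],
    [0,0,0,0,0,0,0],
    [0,0,0,0,0,0,0]
  ]
}}

```text
time: 17.65
eef_pos: [0.6145, -0.0812, 0.2124]
tool_rot: [0.001, 0.723, 0.691, 0.0]
contact_force: [-4.9, 0.1, 10.1]
opening: 0.0396
finger_force: 43.0
```

Request:
{"api": "step_arm", "payload": {
  "series": [
    [0,0,0,0,0,0,0.8],
    [0,0,0,0,0,0,0.8],
    [0,0,0,0,0,0,0.8],
    [0,0,-0.01,0,0,0,0.8],
    [0,0,-0.03,0,0,0,1],
    [0,0,-0.03,0,0,0,1],
    [0,0,-0.03,0,0,0,1],
    [0,0,-0.01,0,0,-0.046,1]
  ]
}}

```text
time: 18.32
eef_pos: [0.6152, -0.0809, 0.3264]
tool_rot: [0.003, 0.707, 0.707, 0.002]
contact_force: [0.2, -0.3, 0.5]
opening: 0.0851
finger_force: 0.0
```

Request:
{"api": "step_arm", "payload": {
  "series": [
    [0.0345,-0.0184,0,0,0,0,1],
    [0.0345,-0.0184,0,0,0,0,1],
    [0.0345,-0.0184,0,0,0,0,1],
    [0.0345,-0.0184,0,0,0,0,1],
    [0.0345,-0.0184,0,0,0,0,1],
    [0.0345,-0.0184,0,0,0,0,1],
    [0.0345,-0.0184,0,0,0,0,1],
    [0.0345,-0.0184,0,0,0,0,1]
  ]
}}

```text
time: 18.98
eef_pos: [0.4655, 0.1961, 0.3216]
tool_rot: [0.001, 0.707, 0.708, 0.0]
contact_force: [1.3, 0.3, 0.3]
opening: 0.0855
finger_force: 0.0
```

Request:
{"api": "step_arm", "payload": {
  "series": [
    [0.0345,-0.0184,0,0,0,0,1],
    [0.0345,-0.0184,0,0,0,0,1],
    [0,0,0,0,0,0,1],
    [0,0,0,0,0,0,1],
    [0,0,0,0,0,0,1]
  ]
}}

```text
time: 19.4
eef_pos: [0.4301, 0.2632, 0.3211]
tool_rot: [0.0, 0.707, 0.708, 0.0]
contact_force: [-0.3, -0.7, 0.0]
opening: 0.0855
finger_force: 0.0
```

Run:
```python
from look import *
print("pourer",poses((.431,.2645),.029,.02,.072))
for k in ["scene","top"]:
    W=cloud(vision.get_image(k)); q=near(W,(.6135,-.0811),.06,.074,.095); print("tin",k,len(q),np.median(q[:,2]),cv2.minAreaRect((q[:,:2]*1000).astype(np.float32)))
o=ctrl.get_obs(); print(o["eef_pos"].round(4), np.degrees(2*np.arctan2(o["tool_rot"][2],o["tool_rot"][1])))
```

```text
pourer [('top', 110, array([0.4302, 0.2641]), np.float64(0.0003), 'zmin/max', array([0.021, 0.071])), ('scene', 360, array([0.4319, 0.2648]), np.float64(0.0008), 'zmin/max', array([0.021, 0.071]))]
tin scene 364 0.07959079374783384 ((617.225830078125, -80.354248046875), (60.36233901977539, 42.40816116333008), 88.92460632324219)
tin top 346 0.08007545443130049 ((613.206787109375, -80.5582504272461), (59.56239700317383, 38.92094421386719), 87.68942260742188)
[0.4306 0.2624 0.3207] 89.9333316317517
```

The tin is seated: its top is at 80 mm and its yaw matches the caddy. Now the pourer.

Request:
{"api": "step_arm", "payload": {
  "series": [
    [0.002,0.0005,0.03,0,0,0,1],
    [0,0,0.03,0,0,0,1],
    [0,0,0.025,0,0,0,1],
    [0,0,0.0165,0,0,0,1],
    [0,0,0,0,0,0,1],
    [0,0,0,0,0,0,1]
  ],
  "grip_force": 60
}}

```text
time: 20.1
eef_pos: [0.4305, 0.265, 0.219]
tool_rot: [-0.0, 0.707, 0.707, -0.001]
contact_force: [0.5, -0.2, 0.6]
opening: 0.0857
finger_force: 0.0
```

Request:
{"api": "step_arm", "payload": {
  "series": [
    [0,0,0,0,0,0,0],
    [0,0,0,0,0,0,0],
    [0,0,0,0,0,0,0],
    [0,0,0,0,0,0,0],
    [0,0,0,0,0,0,0],
    [0,0,0,0,0,0,0]
  ]
}}

```text
time: 20.6
eef_pos: [0.4308, 0.2658, 0.221]
tool_rot: [0.001, 0.707, 0.707, 0.001]
contact_force: [-2.9, -2.2, 9.5]
opening: 0.0567
finger_force: 63.2
```

Request:
{"api": "step_arm", "payload": {
  "series": [
    [0,0,-0.02,0,0,0,0],
    [0,0,-0.03,0,0,0,0],
    [0,0,-0.03,0,0,0,0],
    [-0.02,0.003,-0.02,0,0,0,0],
    [-0.035,0.006,0,0,0,0,0],
    [-0.035,0.006,0,0,0,0,0],
    [-0.035,0.006,0,0,0,0,0],
    [-0.035,0.006,0,0,0,0,0]
  ]
}}

```text
time: 21.27
eef_pos: [0.4573, 0.104, 0.3201]
tool_rot: [0.001, 0.707, 0.708, 0.0]
contact_force: [0.7, -0.1, -3.0]
opening: 0.0567
finger_force: 65.3
```

Request:
{"api": "step_arm", "payload": {
  "series": [
    [-0.035,0.006,0,0,0,0,0],
    [-0.035,0.006,0,0,0,0,0],
    [-0.035,0.006,0,0,0,0,0],
    [-0.035,0.006,0,0,0,0,0],
    [-0.035,0.006,0,0,0,0,0],
    [-0.035,0.006,0,0,0,0,0],
    [-0.035,0.006,0,0,0,0,0],
    [0,0,0,0,0,0,0]
  ]
}}

```text
time: 21.93
eef_pos: [0.4994, -0.147, 0.3196]
tool_rot: [0.001, 0.71, 0.704, -0.001]
contact_force: [-1.6, -1.1, -3.8]
opening: 0.0567
finger_force: 65.3
```

Request:
{"api": "step_arm", "payload": {
  "series": [
    [-0.013,0.0363,0,0,0,0,0],
    [-0.013,0.0363,0,0,0,0,0],
    [-0.013,0.0363,0,0,0,0,0],
    [0,0,0,0,0,0,0],
    [0,0,0,0,0,0,0],
    [0,0,0,0,0,0,0]
  ]
}}

```text
time: 22.43
eef_pos: [0.6084, -0.1777, 0.3192]
tool_rot: [-0.0, 0.707, 0.708, 0.0]
contact_force: [-0.1, 0.4, -2.3]
opening: 0.0565
finger_force: 65.9
```

Run:
```python
from look import *
print("pourer",poses((.609,-.179),.029,.112,.14))
o=ctrl.get_obs(); print(o["eef_pos"].round(4), o["opening"])
p=vision.get_image("scene"); save(p,"e.png",(190,100,430,270),3.3)
```

```text
pourer [('top', 22, array([ 0.608 , -0.1799]), np.float64(0.0001), 'zmin/max', array([0.113, 0.138])), ('scene', 297, array([ 0.6082, -0.1788]), np.float64(0.0005), 'zmin/max', array([0.112, 0.14 ]))]
[ 0.608  -0.1777  0.3199] 0.05615465774933354
```

View pics/e.png

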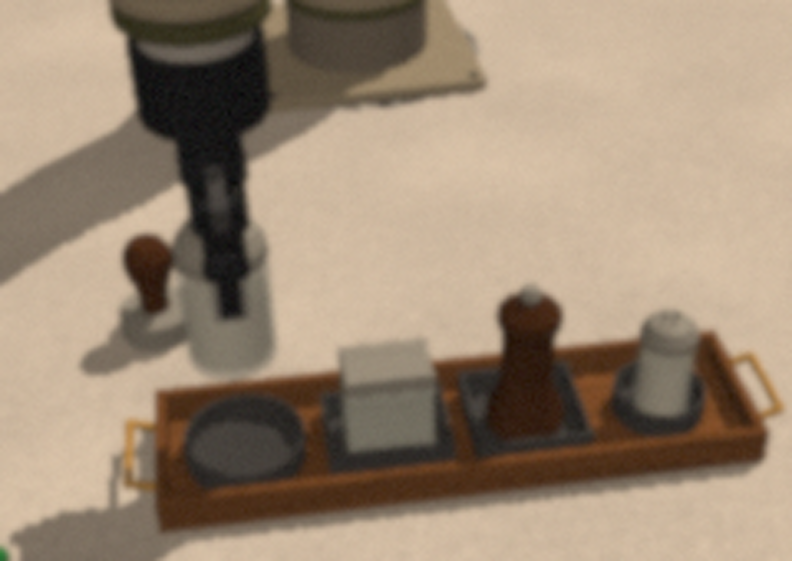

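The pourer is upright over the wide cup (245,440), within 1 mm of its centre, with the other three seated. Lower it.

Request:
{"api": "step_arm", "payload": {
  "series": [
    [0,0.001,0.02,0,0,0,0],
    [0,0,0.025,0,0,0,0],
    [0,0,0.02,0,0,0,0],
    [0,0,0.011,0,0,0,0],
    [0,0,0.006,0,0,0,0],
    [0,0,0.003,0,0,0,0],
    [0,0,0.002,0,0,0,0],
    [0,0,0,0,0,0,0]
  ]
}}

```text
time: 23.25
eef_pos: [0.61, -0.1783, 0.2331]
tool_rot: [0.001, 0.707, 0.708, 0.0]
contact_force: [-0.3, 0.2, -2.9]
opening: 0.0566
finger_force: 65.9
```

Request:
{"api": "step_arm", "payload": {
  "series": [
    [0,0,0.001,0,0,0,0],
    [0,0,0,0,0,0,0],
    [0,0,0,0,0,0,0]
  ]
}}

```text
time: 23.5
eef_pos: [0.6101, -0.1783, 0.2321]
tool_rot: [0.001, 0.707, 0.708, 0.0]
contact_force: [0.4, 0.2, 0.3]
opening: 0.0566
finger_force: 66.1
```

Request:
{"api": "step_arm", "payload": {
  "series": [
    [0,0,0.001,0,0,0,0],
    [0,0,0,0,0,0,0],
    [0,0,0,0,0,0,0]
  ]
}}

```text
time: 23.75
eef_pos: [0.6101, -0.1783, 0.232]
tool_rot: [0.001, 0.707, 0.707, 0.0]
contact_force: [-4.4, -0.2, 9.7]
opening: 0.0564
finger_force: 67.1
```

Contact made. Release, rise clear and look.

Request:
{"api": "step_arm", "payload": {
  "series": [
    [0,0,0,0,0,0,1],
    [0,0,0,0,0,0,1],
    [0,0,0,0,0,0,1],
    [0,0,0,0,0,0,1],
    [0,0,-0.01,0,0,0,1],
    [0,0,-0.03,0,0,0,1],
    [0,0,-0.035,0,0,0,1],
    [0,0,-0.035,0,0,0,1]
  ]
}}

```text
time: 24.42
eef_pos: [0.6094, -0.1781, 0.3418]
tool_rot: [-0.0, 0.707, 0.708, -0.0]
contact_force: [1.3, -1.1, 0.4]
opening: 0.0855
finger_force: 0.0
```

Request:
{"api": "step_arm", "payload": {
  "series": [
    [0,-0.035,-0.02,0,0,0,1],
    [0,-0.035,-0.02,0,0,0,1],
    [0,-0.035,0,0,0,0,1],
    [0,-0.035,0,0,0,0,1],
    [0,0,0,0,0,0,1],
    [0,0,0,0,0,0,1]
  ]
}}

```text
time: 24.92
eef_pos: [0.4684, -0.1786, 0.3814]
tool_rot: [0.001, 0.707, 0.707, -0.0]
contact_force: [0.1, -1.0, 0.7]
opening: 0.0857
finger_force: 0.0
```

Run:
```python
from look import *
for n,c,r,z0,z1,zt in [("pourer",(.609,-.179),.029,.035,.08,.123),("mill",(.618,.017),.018,.05,.088,.128),("shaker",(.623,.115),.02,.032,.068,.09),("jar",(.528,.367),.029,.02,.07,.089),("tamper",(.4434,-.232),.029,.004,.02,.084)]:
    print(n,poses(c,r,z0,z1),zt)
p=vision.get_image("scene"); W=cloud(p); print("pourer top",near(W,(.609,-.179),.035,.1,.14)[:,2].max()); save(p,"f.png",(100,80,500,270),2)
print(ctrl.get_obs()["eef_pos"])
```

```text
pourer [('top', 49, array([ 0.6099, -0.1807]), np.float64(0.0002), 'zmin/max', array([0.036, 0.079])), ('scene', 402, array([ 0.6106, -0.1798]), np.float64(0.0005), 'zmin/max', array([0.036, 0.079]))] 0.123
mill [('scene', 208, array([0.6193, 0.0172]), np.float64(0.0006), 'zmin/max', array([0.05 , 0.087]))] 0.128
shaker [('top', 29, array([0.6237, 0.1153]), np.float64(0.0002), 'zmin/max', array([0.033, 0.066])), ('scene', 216, array([0.6249, 0.1159]), np.float64(0.0006), 'zmin/max', array([0.033, 0.068]))] 0.09
jar [('top', 128, array([0.5272, 0.3668]), np.float64(0.0004), 'zmin/max', array([0.021, 0.067])), ('scene', 387, array([0.529 , 0.3678]), np.float64(0.0008), 'zmin/max', array([0.021, 0.07 ]))] 0.089
tamper [('scene', 139, array([ 0.4435, -0.2316]), np.float64(0.0011), 'zmin/max', array([0.004, 0.02 ]))] 0.084
pourer top 0.12254017629318886
[ 0.4699666  -0.17832937  0.38003432]
```

View pics/f.png

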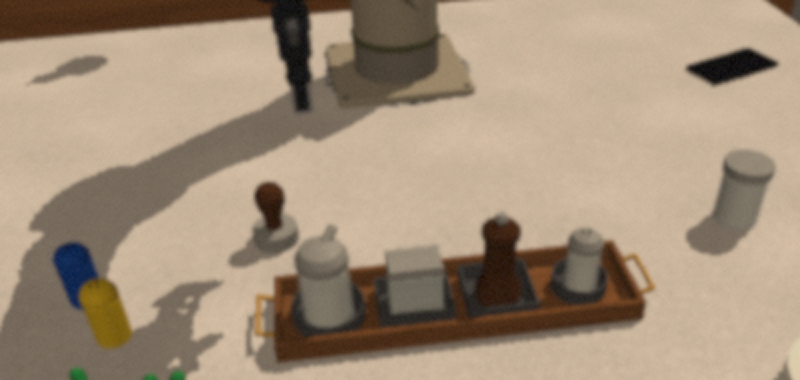

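All four stand upright in their holders: pourer (325,285), tin (415,280), mill (498,265) and shaker (583,262). The jar and tamper haven't moved, and the robot is clear.

```bash
python3 -c "
from bench import ctrl
print(ctrl.hand_in())"
```

```text
the job is handed in; nothing more can be done
None
```

I handed the job in at about 25 s: the pourer, mill, shaker and tin measured upright and centred in their own holders with their feet down, and the jar and tamper had not moved; the hand-in call returned no verdict.

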